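Put the blade contour template back in the rack

TASK

Take the blade contour template that stands in the inspection stand by its grip bar and slide it edgewise, notched edge down, into the one empty slot of the three-slot rack, until it stands fully home on the slot floor. Lower it in rather than dropping it, let go of it, and leave the two templates already in the rack, the capped bolt and the nut where they are.

Things in the scene. Friction and masses are not known exactly. Their poses are not given: they have to be found in the camera images.
- template: The one to put away: 120 mm long (x), 6 mm thick (y), 80 mm tall aluminium plate with a dark wooden grip bar 90 x 24 x 26 mm (x, y, z) along its top edge, about 0.25 kg; blade-section notch between two feet in its lower edge. Starts upright in the stand. Origin: centre of its lower edge (level with the feet); x along the plate, z up. Either way round is right in the rack.
- template_grip (a point): Centre of the template's grip bar, 93 mm above the template's origin, same axes. Grip it here from above with the fingers closing along y, across the 24 mm.
- stand: Inspection stand, fixed: dark steel base 150 x 80 x 12 mm with two pairs of steel cheeks, 44 mm tall over all, at x = -50 and +50 mm, leaving an 8 mm gap along x in which the template stands loosely, 12 mm up. Origin: centre of its underside. Lift the template straight up out of it.
- rack: Rack base: fixed dark steel plate 170 x 260 x 10 mm carrying three equal slot holders side by side along its y, 80 mm apart. Origin at the centre of its underside.
- free_holder: The EMPTY holder, where the template goes. Any of the three places. Grey painted steel, fixed on the rack, 148 x 60 mm, 60 mm tall. Slot open at the top, along its x: 11 mm wide (y), 136 mm long between closed ends, floor 8 mm above the origin, mouth flared to about 24 mm over the top 12 mm. Origin: centre of its underside; z up.
- holder_a: Holder occupied by template_a. Grey painted steel, fixed on the rack, 148 x 60 mm, 60 mm tall. Slot open at the top, along its x: 11 mm wide (y), 136 mm long between closed ends, floor 8 mm above the origin, mouth flared to about 24 mm over the top 12 mm. Origin: centre of its underside; z up.
- holder_b: Holder occupied by template_b. Grey painted steel, fixed on the rack, 148 x 60 mm, 60 mm tall. Slot open at the top, along its x: 11 mm wide (y), 136 mm long between closed ends, floor 8 mm above the origin, mouth flared to about 24 mm over the top 12 mm. Origin: centre of its underside; z up.
- template_a: Bystander: template with a shallower notch, same outside sizes as the one to put away, standing loose in holder_a. Its grip bar's top is 124 mm above the counter. Origin at the centre of its lower edge.
- template_b: Bystander: template standing loose in holder_b, same outside sizes; top 124 mm above the counter. Origin at the centre of its lower edge.
- bolt: Bystander: stainless hub bolt, loose, standing on its 56 mm hexagon head with a red plastic thread protector cap on top, 140 mm tall in all. Origin at the centre of its underside.
- nut: Bystander: brass castle nut, loose, lying flat, 64 mm across, 44 mm tall. Origin at the centre of its underside.
- chute: Galvanized sheet chute, fixed at the counter's left edge, 240 mm wide along x with 45 mm sides; from its flat lip (70 mm along y) it slopes down off the counter into a scrap bin. Origin at the centre of the lip's underside.
There are look-alikes about, which are no part of the job. Leave any red look-alike of the template alone.

How it is judged:
At the end, for the whole second after the job is handed in: Template at rest and released, notched edge down in the empty slot: lower edge within 12 mm of mid-slot along it, 5 mm across it, at most 5 mm above its floor; within 0.12 rad of the slot's direction, 0.2 rad of upright. Other templates, bolt and nut within 20 mm of their start (x of template in the frame of free_holder between -0.012 and 0.012 m and y of template in the frame of free_holder between -0.005 and 0.005 m and z of template in the frame of free_holder between 0.003 and 0.013 m and angle between the x axis of template and the x axis of free_holder, either way round below 0.12 rad and angle between template's own z axis and vertical below 0.2 rad and linear speed of template below 0.02 m/s and distance of each of template_a, template_b, bolt, nut from where it was at the start of the episode below 0.02 m); the robot touches nothing.
It fails at once if a template already in the rack is moved more than 20 mm (distance of any of template_a, template_b from where it was at the start of the episode above 0.02 m).
It fails at once if the capped bolt is moved more than 20 mm or tipped over (distance of bolt from where it was at the start of the episode above 0.02 m or angle between bolt's own z axis and vertical above 0.5 rad).
It fails at once if the nut is moved more than 20 mm (distance of nut from where it was at the start of the episode above 0.02 m).
It fails at once if the template is dropped: it moves faster than 0.6 m/s while the fingers do not hold it (a fall of about 20 mm) (contact force between the fingers and template below 0.05 N and linear speed of template above 0.6 m/s).
It also fails if it takes over 45 s, if anything falls off the work surface, if the arm or the gripper's body presses on something with over 40 N, if the wrist force passes 120 N, or if a joint passes its speed limit or range.

ROBOT

A 6-joint arm with a two-finger parallel gripper is mounted at the origin on the work surface. World frame = base frame: x ahead of the robot, y to its left, z up, the work surface at z = 0. Lengths are in m, angles in rad, forces in N, time in s.
With the tool pointing down it reaches from about 0.3 to 0.95 m from the base axis. Payload 3.1 kg.
Tool frame: the origin (TCP) lies on the centre line of the jaws, within the pads' length; the fingertips stand 11 mm ahead of it and the grasp point (between the pads) lies 8 mm behind it; z points along the fingers, y is the line along which they close (so a half turn about z gives the same grasp; the last joint's range is limited). The gripper opens to 85 mm and grips with 20 to 120 N. Pads are 22 mm wide; open, the fingers measure 114 mm over their backs; the gripper's body (76 mm by 85 mm) begins 54 mm behind the grasp point. The pads swing forward as they close: fully open they stand 13 mm farther back than shut.
Start: joints at [-1.389, 0.308, 1.634, -0, 1.2, -0.07], TCP at [0.156, -0.605, 0.242] pointing down, gripper open.
Joint ranges: [-3.06, 3.06], [-0.79, 1.96], [0.05, 2.63], [-1.19, 4.34], [0.05, 2.64], [-2.94, 2.94]. Speed limits (rad/s): [2.79, 2.79, 3.14, 3.14, 3.14, 3.14].

INTERFACE

Orientations are given as a 3x3 rotation matrix whose columns are the frame's x, y, z axes.
In Python, from station import * gives the robot as it stands.
- The arm moves only by the shell command python3 -m crank 'ROWS' [FORCE]. ROWS is text: rows parted by semicolons, each of 5 numbers parted by spaces: the shift along the tool's x, y, z each as a share of 0.5 m, from -1 to 1, then the turn about the tool's z as a share of pi/2 rad, from -1 to 1, then the opening, from 0 (shut) to 1 (fully open). A call has 1 to 8 rows; each row is the pose to reach, as a shift and turn from the pose commanded when the call began, along the tool's axes at that moment; what a row does not reach only later rows make up. A row lasts 1/8 s, in which the tool goes at most 62.5 mm and 10.7 degrees, less where a joint would pass 70% of its speed; a pose out of reach is approached as far as the arm can. A call with a number of a shift or a turn outside -1 to 1 is refused whole. A call with a gripper value outside its range is refused whole. The fingers move at their own pace and stop on an object; FORCE is the grip in N (left out, the last holds). Time passes only in rows, so rows that repeat a pose let the fingers close. It gives the time, the measured TCP pose, the force, the opening and the grip force at its end, in the units of the state.
- observe(): the state, without advancing time (a new reading comes with each control period).
- get_image(name): name is "side" or "top"; returns the picture (480x640x3 uint8, red, green, blue); there is no depth.
- camera_model(name): a dict with "fx", "fy", "cx", "cy" (pixels), "k1" (the pictures are not rectified: a ray, as slopes to the right and down, at radius r is drawn at 1 + k1 r^2 times it, then the intrinsics apply), "rvec" (rotation vector, rad) and "tvec" (3), from world to camera coordinates, as OpenCV has them. Camera axes: x right, y down, z forward; pixel columns grow to the right and rows downward; lengths in m; the calibration is good to about 2 mm. A picture is of the moment at which its call begins. camera_model takes no time and is no camera call.
- hand_in(): hands the job in; it is judged then, once.
The state is a dict: "t": time; "joint_positions": joint angles; "joint_vel": joint speeds; "tau": joint torques, N m; "tool_pos": TCP position; "eef_rot": TCP orientation; "wrist_force": force on the tool from outside, world axes, zero at the start; "wrist_torque": the same for the moment, N m; "grip_width": finger opening in m; "grasp_force": force on a finger pad.
Only numpy, scipy, OpenCV 4.12 (cv2) and the standard library are available. Lean on these libraries where they do the work, as an engineer would, in place of code of your own. Each camera call takes 0.05 s, during which the arm holds its last target. There are 200 camera calls.

## Working session

There is one attempt and no reset: what is moved stays moved. The work goes in short steps, Python scripts to look and compute and a shell command to move; the robot and the scene stay as the last step left them, time stands still between calls to the robot, and variables do not carry over. Pictures are saved under pics/ and viewed, at most 10 in all, crops included, and the job is handed in when it is done.

```bash
mkdir -p pics; cat > h.py <<'E'
from station import *
import numpy as np, cv2
def cam(n):
    m=camera_model(n); R=cv2.Rodrigues(np.array(m["rvec"],float))[0]; t=np.array(m["tvec"],float).ravel(); return m,R,t
def ray(n,u,v):
    m,R,t=cam(n); x=(u-m["cx"])/m["fx"]; y=(v-m["cy"])/m["fy"]; rd=np.hypot(x,y); r=rd
    for _ in range(30): r=rd/(1+m["k1"]*r*r)
    s=r/rd if rd>0 else 1
    return -R.T@t, R.T@np.array([x*s,y*s,1.])
def onz(n,u,v,z):
    o,d=ray(n,u,v); return o+d*(z-o[2])/d[2]
def proj(n,P):
    m,R,t=cam(n); p=R@np.array(P,float)+t; x,y=p[:2]/p[2]; k=1+m["k1"]*(x*x+y*y)
    return np.array([m["fx"]*x*k+m["cx"],m["fy"]*y*k+m["cy"]])
def two(p,q):
    o1,d1=ray("top",*p); o2,d2=ray("side",*q); s=np.linalg.lstsq(np.c_[d1,-d2],o2-o1,rcond=None)[0]
    a=o1+s[0]*d1; b=o2+s[1]*d2; return (a+b)/2,np.linalg.norm(a-b)
def save(n,f):
    im=get_image(n); cv2.imwrite(f,cv2.cvtColor(im,cv2.COLOR_RGB2BGR)); return im
E
python3 - <<'E'
from h import *
for n in("top","side"):
    save(n,f"pics/{n}0.png"); m,R,t=cam(n); print(n,-R.T@t,R[2],m["fx"],m["k1"])
s=observe(); print(s["tool_pos"],s["eef_rot"],s["grip_width"])
E
```

```text
top [0.37945052 0.13770903 1.01620908] [ 0.07290441  0.01243914 -0.99726136] 477.63045950906974 -0.021681517706998298
side [0.29015012 0.84688065 0.75115827] [ 0.17904278 -0.72084954 -0.66956675] 458.30393566697813 -0.018863772136031895
[ 0.15557745 -0.6045856   0.24116897] [[ 9.68464507e-01  2.49151307e-01 -3.54012386e-04]
 [ 2.49151504e-01 -9.68462378e-01  2.03739318e-03]
 [ 1.64771495e-04 -2.06134570e-03 -9.99997862e-01]] 0.08553513051925826
```

View pics/top0.png

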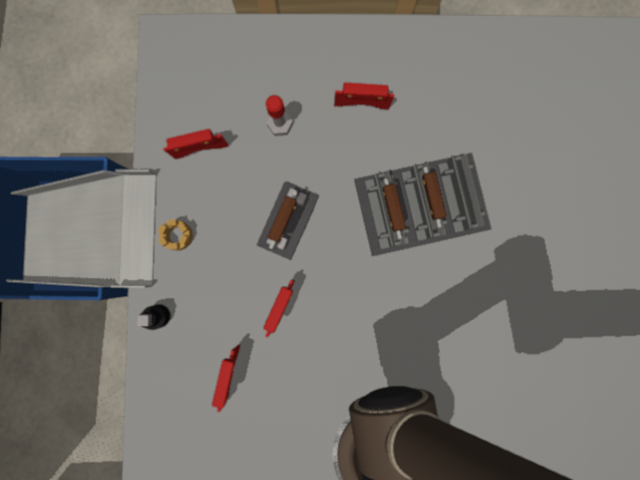

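View pics/side0.png

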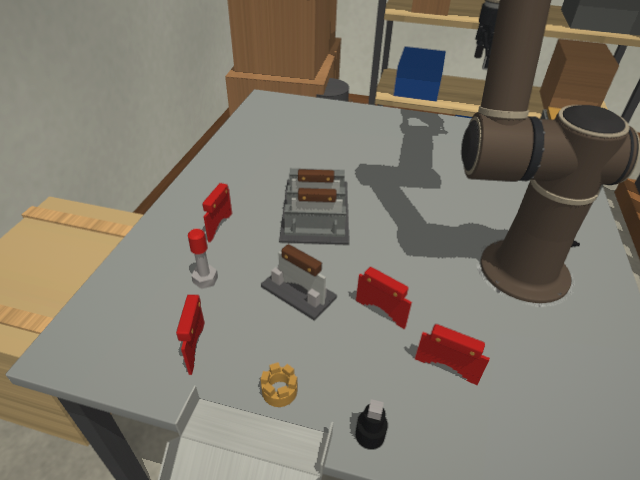

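The candidates for the template are the brown-barred plate in the stand at top (283,219) / side (300,265), and the red look-alikes at top (196,143), (363,96), (279,308) and (226,378). Two more brown bars, at top (395,208) and (434,196), are in the rack. The description fits the one in the stand. Next I'll take a close crop of the stand and the rack.

```bash
python3 - <<'E'
import cv2,numpy as np
t=cv2.imread("pics/top0.png"); s=cv2.imread("pics/side0.png")
a=cv2.resize(t[145:265,245:500],(780,367),interpolation=3)
b=cv2.resize(s[160:320,255:355],(375,600),interpolation=3)
c=cv2.resize(s[160:320,255:355],None,fx=3.7,fy=3.7,interpolation=3)
cv2.imwrite("pics/c1.png",a); cv2.imwrite("pics/c2.png",c)
E
```

```text
(no output)
```

View pics/c1.png

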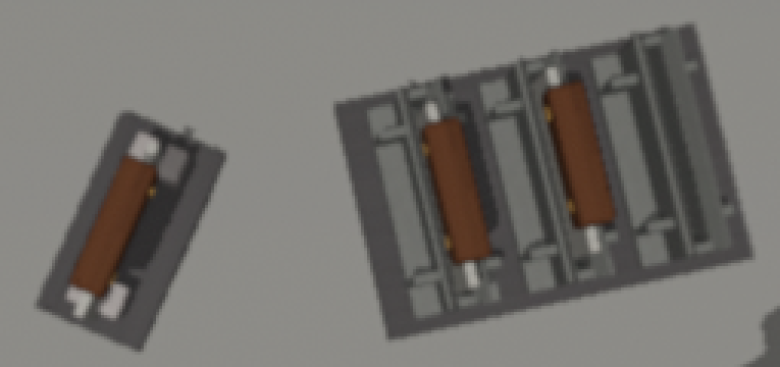

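View pics/c2.png

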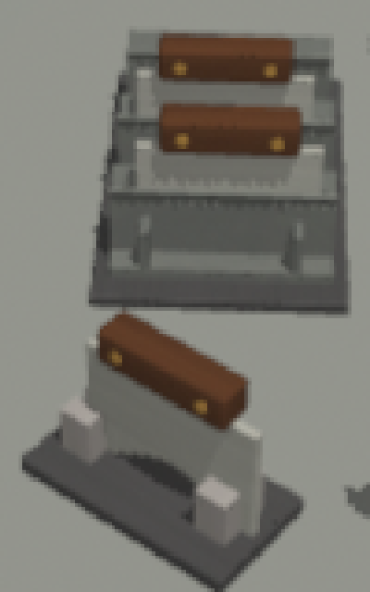

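The crops show the template's brown bar on a plain plate in the stand, with its centre at top (283,219). The bars fill the left and middle holders, so the right holder at top ≈(465,192) is the empty one. Next I'll measure both.

```bash
cat > meas.py <<'E'
from h import *
def bars(n,f):
    im=cv2.imread(f); h=cv2.cvtColor(im,cv2.COLOR_BGR2HSV)
    m=((h[...,0]<14)&(h[...,1]>120)&(h[...,1]<215)&(h[...,2]>35)&(h[...,2]<150)).astype(np.uint8)
    m[:, :250]=0; m[:150]=0; m[330:]=0; m[:,450:]=0
    out=[]
    for c in cv2.findContours(m,0,cv2.CHAIN_APPROX_NONE)[0]:
        if cv2.contourArea(c)>150: out.append((cv2.minAreaRect(c),c))
    return sorted(out,key=lambda r:r[0][0][0])
E
python3 - <<'E'
from meas import *
T=bars("top","pics/top0.png"); S=bars("side","pics/side0.png")
for r,_ in T: print("T",np.round(r[0],1),np.round(r[1],1),round(r[2],1))
for r,_ in S: print("S",np.round(r[0],1),np.round(r[1],1),round(r[2],1))
# two-view: bar ray centres (assigned by order/position)
tt=[r[0] for r,_ in T]; ss=sorted([r[0] for r,_ in S],key=lambda p:-p[1])
for p,q in zip(tt,ss): print("tri",p,q,*two(p,q))
for p in tt: print("z.124",onz("top",*p,.124))
for r,_ in T:
    b=cv2.boxPoints(r); P=np.array([onz("top",*p,.118) for p in b]); e=[P[1]-P[0],P[2]-P[1]]; l=max(e,key=np.linalg.norm); print("dir",np.degrees(np.arctan2(l[1],l[0])),np.linalg.norm(e,axis=1))
# rack/stand corners by hand from crop (scale 3.06)
k=255/780
for nm,z,cs in(("rack",.01,[(335,102),(693,25),(752,258),(388,338)]),("stand",.012,[(125,110),(226,152),(142,352),(37,305)])):
    P=np.array([onz("top",245+u*k,145+v*k,z) for u,v in cs]); print(nm,P[:,:2].round(4).tolist(),P.mean(0),[np.linalg.norm(P[i]-P[i-1]).round(4) for i in range(4)])
    for i in range(4): d=P[i]-P[i-1]; print(np.degrees(np.arctan2(d[1],d[0])).round(1),end=" ")
im=cv2.imread("pics/top0.png")[150:245,440:500]; im=cv2.convertScaleAbs(im,alpha=1.6,beta=0)
cv2.imwrite("pics/c3.png",cv2.resize(im,None,fx=6,fy=6,interpolation=cv2.INTER_LANCZOS4))
E
```

```text
T [282.1 218.5] [12.4 45.3] 23.4
T [393.8 206.9] [46.3 13. ] 76.4
T [433.9 195.3] [46.6 13.3] 76.4
S [300.8 259.3] [42.9 14. ] 29.1
S [315.  175.5] [11. 34.] 90.0
S [316.5 194.5] [37.1 12. ] 1.8
S [382.3 300.2] [61.  36.9] 21.3
tri (282.1323547363281, 218.5406951904297) (382.3304138183594, 300.1533203125) [0.39128634 0.22254873 0.06428792] 0.1792095547183614
tri (393.82196044921875, 206.90505981445312) (300.8113098144531, 259.33966064453125) [ 0.54295834 -0.04050145 -0.15191473] 0.015721359674222134
tri (433.85565185546875, 195.25901794433594) (316.51507568359375, 194.53273010253906) [ 0.52922482 -0.09552161  0.03968828] 0.010529967373257548
z.124 [0.47465065 0.21024153 0.124     ]
z.124 [0.49838538 0.00058524 0.124     ]
z.124 [ 0.5211034  -0.07478418  0.124     ]
dir -22.513125489664763 [0.08595406 0.02354806]
dir -166.72288300301858 [0.02468407 0.08800353]
dir -167.10185395804515 [0.02548363 0.08863716]
rack [[0.5741, 0.0665], [0.6307, -0.1834], [0.4677, -0.2217], [0.4103, 0.0295]] [ 0.52068869 -0.07727196  0.01      ] [np.float64(0.168), np.float64(0.2563), np.float64(0.1675), np.float64(0.2576)]
12.7 -77.2 -166.8 102.9 stand [[0.5671, 0.2126], [0.5381, 0.1421], [0.399, 0.1985], [0.4307, 0.2714]] [0.48372085 0.20613959 0.012     ] [np.float64(0.1485), np.float64(0.0762), np.float64(0.1501), np.float64(0.0794)]
-23.3 -112.3 157.9 66.5
```

View pics/c3.png

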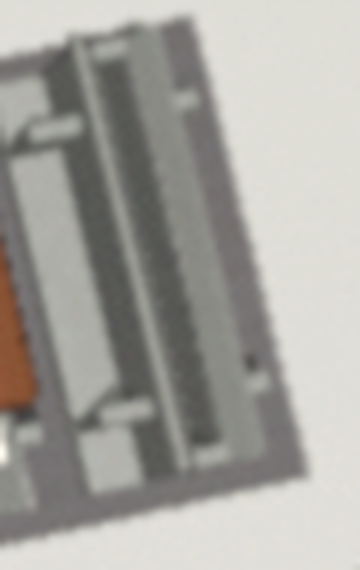

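```bash
python3 - <<'E'
from h import *
f=lambda u,v,z=.07: onz("top",440+u/6,150+v/6,z)[:2]
L=[f(85,40),f(187,468)]; R=[f(160,35),f(262,455)]
for l in(L,R): d=l[0]-l[1]; print(np.degrees(np.arctan2(d[1],d[0])),np.linalg.norm(d))
print("free mouth centre",np.mean(L+R,axis=0), (np.mean(L,0)-np.mean(R,0)))
print("template bar",*two((282.1,218.5),(300.8,259.3)),"b",*two((433.9,195.3),(315,175.5)),"a",*two((393.8,206.9),(316.5,194.5)))
# bar top-face corners by hand: side crop c2 scale 3.7; top crop c1
S=[(122,312),(248,378),(225,395),(98,330)]
S=[(255+u/3.7,160+v/3.7) for u,v in S]; k=255/780
T=[(130,155),(72,283),(100,295),(158,165)]; T=[(245+u*k,145+v*k) for u,v in T]
print("Tpos",[onz("top",*p,.124)[:2].round(4).tolist() for p in T],"mean",np.mean([onz("top",*p,.118) for p in T],0))
# side: same face
P=np.array([onz("side",*p,.118) for p in S]);print("S@.118",P.round(4).tolist(),P.mean(0))
print("tri ctr",*two(np.mean(T,0),np.mean(S,0)))
# far rack line in side
for u,v in((130,30),(332,38)): print("far wall",onz("side",255+u/3.7,160+v/3.7,.07))
E
```

```text
12.539327565734858 0.14704613254386237
12.675772285694244 0.14444766598296963
free mouth centre [ 0.53811676 -0.15769815] [-0.00323255  0.02503248]
template bar [0.47684017 0.21189118 0.10457177] 7.758150649973385e-05 b [ 0.52391956 -0.07806891  0.11014848] 0.0013944358728960572 a [ 0.50034568 -0.00136542  0.11084563] 0.0003968113982543637
Tpos [[0.5181, 0.2007], [0.4387, 0.2352], [0.4315, 0.2179], [0.512, 0.1834]] mean [0.4757011  0.20980941 0.118     ]
S@.118 [[0.5104, 0.1903, 0.118], [0.4307, 0.2213, 0.118], [0.4392, 0.2369, 0.118], [0.5187, 0.2078, 0.118]] [0.47474255 0.21408161 0.118     ]
tri ctr [0.47564121 0.21013115 0.11368339] 0.0008015049555896266
far wall [ 0.61265749 -0.15117641  0.07      ]
far wall [ 0.46913507 -0.18279989  0.07      ]
```

```bash
python3 -m crank '0.52 -0.72 0 0.414 1;0.52 -0.72 0 0.414 1;0.52 -0.72 0 0.414 1;0.52 -0.72 0 0.414 1;0.52 -0.72 0 0.414 1;0.52 -0.72 0 0.414 1;0.52 -0.72 0 0.414 1;0.52 -0.72 0 0.414 1' 40
cat > d.py <<'E'
from h import *
import sys
x,y,z,a=map(float,sys.argv[1:]); s=observe(); R=np.array(s["eef_rot"]); d=R.T@(np.array([x,y,z])-s["tool_pos"])
psi=np.degrees(np.arctan2(R[1,0],R[0,0])); da=(psi-a+180)%360-180
print("t",s["t"],"pos",np.round(s["tool_pos"],4),"yaw",round(psi,2),"q6",s["joint_positions"][5],"tilt",R[:2,2].round(4)); print("SHARES",(d/.5).round(4),"turn",round(da/90,4),"F",np.round(s["wrist_force"],1),s["grip_width"],s["grasp_force"])
E
python3 d.py 0.476 0.2105 0.18 -22.9
```

```text
t: 1.1
tool_pos: [0.3181, -0.1883, 0.2418]
eef_rot: [[0.924, -0.382, -0.0], [-0.382, -0.924, 0.001], [-0.001, -0.001, -1.0]]
wrist_force: [-0.1, -1.0, 0.4]
grip_width: 0.0856
grasp_force: 0.0
t 1.1 pos [ 0.3181 -0.1883  0.2418] yaw -22.46 q6 1.3093222795177653 tilt [-0.0004  0.0013]
SHARES [-0.0129 -0.8577  0.1244] turn 0.0049 F [-0.1 -1.   0.4] 0.08556117121009783 0.0
```

```bash
python3 -m crank '-0.013 -0.858 0 0.005 1;-0.013 -0.858 0 0.005 1;-0.013 -0.858 0 0.005 1;-0.013 -0.858 0 0.005 1;-0.013 -0.858 0 0.005 1;-0.013 -0.858 0.06 0.005 1;-0.013 -0.858 0.124 0.005 1;-0.013 -0.858 0.124 0.005 1' 40 >/dev/null
python3 d.py 0.476 0.2105 0.097 -22.9
python3 - <<'E'
from h import *
a=save("top","pics/t1.png");b=save("side","pics/s1.png")
a=a[140:280,210:350];b=b[170:320,230:370]
o=np.hstack([cv2.resize(i,(400,420),interpolation=3) for i in(a,b)])
cv2.imwrite("pics/c4.png",o[...,::-1])
E
```

```text
t 2.1 pos [0.4773 0.2066 0.1765] yaw -23.15 q6 2.299949101034651 tilt [-0.0061 -0.0023]
SHARES [-0.0048 -0.0069  0.159 ] turn -0.0028 F [-0.1 -0.7 -0.4] 0.08517012351325441 0.0
```

View pics/c4.png

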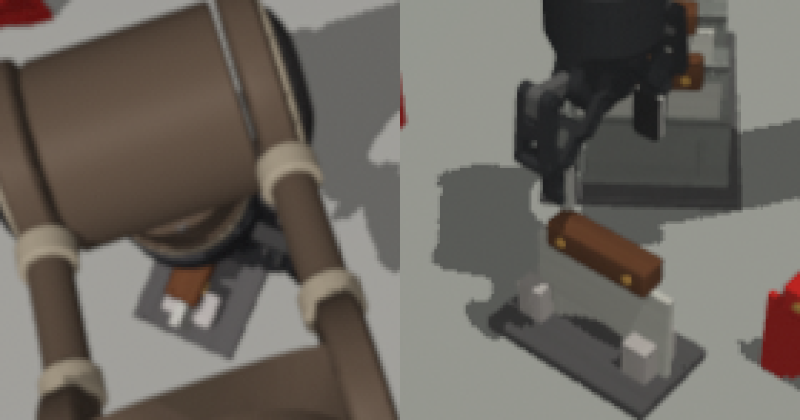

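The view shows the open fingers straddling the bar from above: finger tips at crop (555,190) and (650,130), bar below at (605,250). I'll go down and close.

```bash
python3 -m crank '-0.005 -0.007 0.04 -0.003 1;-0.005 -0.007 0.08 -0.003 1;-0.005 -0.007 0.12 -0.003 1;-0.005 -0.007 0.16 -0.003 1;-0.005 -0.007 0.16 -0.003 1' >/dev/null
python3 d.py 0.476 0.2105 0.097 -22.9
```

```text
t 2.825 pos [0.4768 0.2081 0.1002] yaw -23.14 q6 2.3031874870189366 tilt [-0.0016 -0.0011]
SHARES [-0.0034 -0.0038  0.0065] turn -0.0027 F [ 0.3 -0.  -0.1] 0.08525519030487284 0.0
```

```bash
python3 -m crank '-0.003 -0.004 0.006 0.003 1;-0.003 -0.004 0.006 0.003 0.5;-0.003 -0.004 0.006 0.003 0.4;-0.003 -0.004 0.006 0.003 0.3;-0.003 -0.004 0.006 0.003 0;-0.003 -0.004 0.006 0.003 0;-0.003 -0.004 0.006 0.003 0;-0.003 -0.004 0.006 0.003 0' 40
python3 d.py 0.476 0.2105 0.097 -22.9
```

```text
t: 3.82
tool_pos: [0.477, 0.2128, 0.0977]
eef_rot: [[0.919, -0.395, 0.0], [-0.395, -0.919, 0.0], [0.0, -0.0, -1.0]]
wrist_force: [-1.1, 0.0, 3.8]
grip_width: 0.0235
grasp_force: 40.3
t 3.825 pos [0.477  0.2128 0.0977] yaw -23.27 q6 2.313215011304584 tilt [0.0005 0.0002]
SHARES [-0.0001  0.005   0.0013] turn -0.0042 F [-1.1  0.   3.8] 0.023459395832130792 40.25534212589264
```

```bash
python3 -m crank '0 0 -0.03 0 0;0 0 -0.07 0 0;0 0 -0.12 0 0;0 0 -0.18 0 0;0 0 -0.24 0 0;0 0 -0.3 0 0;0 0 -0.36 0 0;0 0 -0.36 0 0' 60
python3 d.py 0.5383 -0.1565 0.275 12.7
```

```text
t: 4.82
tool_pos: [0.4781, 0.2131, 0.2798]
eef_rot: [[0.918, -0.395, 0.005], [-0.395, -0.918, 0.002], [0.004, -0.004, -1.0]]
wrist_force: [0.5, 0.4, -3.3]
grip_width: 0.0232
grasp_force: 59.4
t 4.825 pos [0.4781 0.2131 0.2798] yaw -23.29 q6 2.3133891843190284 tilt [0.0051 0.0018]
SHARES [0.4028 0.6314 0.0089] turn -0.3999 F [ 0.5  0.4 -3.3] 0.02324404164276579 59.43638741970062
```

```bash
python3 -m crank '0.05 0.08 0 -0.05 0;0.11 0.17 0 -0.11 0;0.17 0.27 0 -0.17 0;0.23 0.37 0 -0.23 0;0.29 0.46 0 -0.29 0;0.35 0.55 0 -0.35 0;0.4 0.63 0 -0.4 0;0.403 0.631 0 -0.4 0' >/dev/null
python3 -m crank '0 0 0 0 0;0 0 0 0 0' >/dev/null
python3 d.py 0.5383 -0.1565 0.275 12.7
python3 - <<'E'
from h import *
a=save("top","pics/t2.png");b=save("side","pics/s2.png")
a=a[100:270,400:600];b=b[60:260,240:400]
o=np.hstack([cv2.resize(a,None,fx=2,fy=2,interpolation=3),np.zeros((0,0,3),np.uint8)] if 0 else [cv2.resize(b,None,fx=3,fy=3,interpolation=3)])
cv2.imwrite("pics/c5.png",o[...,::-1])
E
```

```text
t 6.075 pos [ 0.5364 -0.1554  0.2762] yaw 12.78 q6 0.9874863221019812 tilt [-0.0019  0.0012]
SHARES [0.0031 0.003  0.0025] turn 0.0009 F [ 0.7  0.1 -2.3] 0.02311878880096827 60.08400321006775
```

View pics/c5.png

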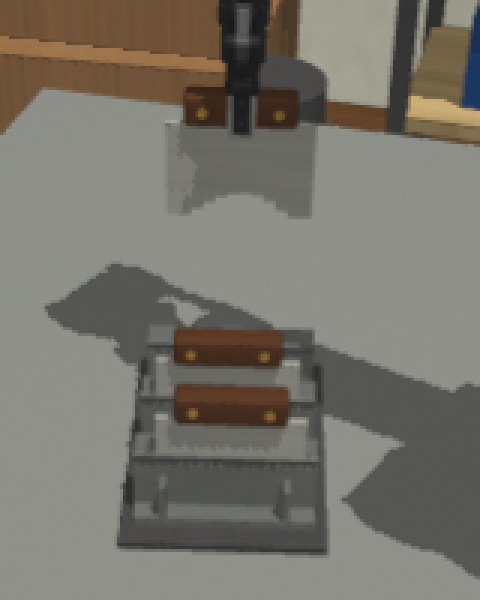

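The side view shows the plate level, with its ends at crop u=167 and 315 and the finger at 240, so the grip is centred. The third slot lies behind the rack's second template. I'll lower to just above the mouth.

```bash
python3 -m crank '0.003 0.003 0.05 0.001 0;0.003 0.003 0.1 0.001 0;0.003 0.003 0.15 0.001 0;0.003 0.003 0.19 0.001 0;0.003 0.003 0.215 0.001 0;0.003 0.003 0.215 0.001 0;0.003 0.003 0.215 0.001 0' >/dev/null
python3 d.py 0.5383 -0.1565 0.15 12.7
python3 - <<'E'
from h import *
a=save("top","pics/t3.png");b=save("side","pics/s3.png")
a=a[130:260,380:520];b=b[130:250,260:370]
o=np.hstack([cv2.resize(i,(400,400),interpolation=3) for i in(a,b)])
cv2.imwrite("pics/c6.png",o[...,::-1])
E
```

```text
t 7.05 pos [ 0.5398 -0.158   0.1708] yaw 12.65 q6 0.9878812571485315 tilt [ 0.0018 -0.0007]
SHARES [-0.0023 -0.0036  0.0415] turn -0.0006 F [ 0.3  0.1 -3.1] 0.023619064095677926 60.10326862335205
```

View pics/c6.png

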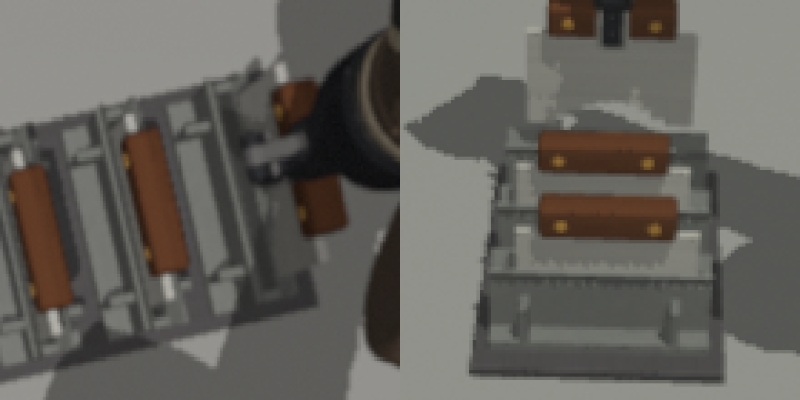

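The plate hangs just above the right-hand slot, with its bar at top crop (310,160) and its feet just above the far wall in the side view. I'll enter the mouth slowly.

```bash
python3 -m crank '-0.001 -0.002 0.01 0 0;-0.001 -0.002 0.02 0 0;-0.001 -0.002 0.03 0 0;-0.001 -0.002 0.04 0 0;-0.001 -0.002 0.04 0 0;-0.001 -0.002 0.04 0 0' >/dev/null
python3 d.py 0.5383 -0.1565 0.135 12.7
```

```text
t 7.9 pos [ 0.5383 -0.1571  0.1498] yaw 12.63 q6 0.9887677117757687 tilt [ 0. -0.]
SHARES [ 0.0003 -0.0012  0.0295] turn -0.0008 F [-0.1  0.1 -2.5] 0.022996155771252757 60.10435223579407
```

```bash
python3 -m crank '0 0 0.008 0 0;0 0 0.016 0 0;0 0 0.024 0 0;0 0 0.03 0 0;0 0 0.03 0 0' >/dev/null
python3 d.py 0.5383 -0.1565 0.1037 12.7
```

```text
t 8.525 pos [ 0.5379 -0.157   0.1343] yaw 12.62 q6 0.9888718039843238 tilt [-0.0008  0.0003]
SHARES [ 0.001  -0.0007  0.0612] turn -0.0008 F [ 0.3  0.3 -3.6] 0.023234377453889243 60.103944540023804
```

No contact so far and the feet are already below the flare, so I'll continue down.

```bash
python3 -m crank '0 0 0.01 0 0;0 0 0.02 0 0;0 0 0.03 0 0;0 0 0.04 0 0;0 0 0.05 0 0;0 0 0.056 0 0;0 0 0.056 0 0' >/dev/null
python3 d.py 0.5383 -0.1565 0.1037 12.7
```

```text
t 9.4 pos [ 0.538  -0.157   0.1064] yaw 12.63 q6 0.9888141460786487 tilt [-0.0007  0.0003]
SHARES [ 0.0008 -0.0008  0.0054] turn -0.0008 F [-0.1  0.3 -2.2] 0.023317794850554484 60.10347247123718
```

```bash
python3 -m crank '0 0 0.002 0 0;0 0 0.004 0 0;0 0 0.006 0 0;0 0 0.006 0 0;0 0 0.006 0 0' >/dev/null
python3 d.py 0.5383 -0.1565 0.1037 12.7
```

```text
t 10.025 pos [ 0.5383 -0.1571  0.1038] yaw 12.63 q6 0.9888219778760335 tilt [ 0.0001 -0.    ]
SHARES [ 0.0003 -0.0011  0.0002] turn -0.0008 F [-0.2 -0.1 -2.3] 0.023188198866702026 60.273152589797974
```

```bash
python3 -m crank '0 0 0.002 0 0;0 0 0.004 0 0;0 0 0.004 0 0;0 0 0.004 0 0' >/dev/null
python3 d.py 0.5383 -0.1565 0.1037 12.7
```

```text
t 10.525 pos [ 0.5383 -0.1572  0.1037] yaw 12.63 q6 0.9887901249613793 tilt [-0.0003  0.    ]
SHARES [ 0.0002 -0.0014  0.0001] turn -0.0008 F [-5.   1.1  8.4] 0.023259933248249105 61.7923378944397
```

The floor contact came at exactly the expected height, at about 10 N. I'll release with a partial opening and rise.

```bash
python3 -m crank '0 0 -0.002 0 0;0 0 -0.002 0 0.3;0 0 -0.002 0 0.4;0 0 -0.002 0 0.55;0 0 -0.002 0 0.55;0 0 -0.002 0 0.55;0 0 -0.002 0 0.55' 20 >/dev/null
python3 d.py 0.5383 -0.1565 0.25 12.7
```

```text
t 11.4 pos [ 0.5382 -0.1571  0.1027] yaw 12.63 q6 0.9888280012268789 tilt [-0.0001  0.    ]
SHARES [ 0.0004 -0.0011 -0.2946] turn -0.0008 F [1.2 1.  1.1] 0.04728819555401294 0.0
```

Now I'll rise straight up, then move back and aside so the top view is clear.

```bash
python3 -m crank '0 0 -0.03 0 0.55;0 0 -0.08 0 0.55;0 0 -0.16 0 0.55;0 0 -0.26 0 0.55;-0.05 0.1 -0.32 0 0.55;-0.15 0.2 -0.32 0 0.55;-0.25 0.3 -0.32 0 0.55;-0.3 0.4 -0.32 0 0.55' >/dev/null
python3 -m crank '-0.1 0.2 0 0 0.55;-0.1 0.2 0 0 0.55;-0.1 0.2 0 0 0.55;-0.1 0.2 0 0 0.55' | head -2
python3 - <<'E'
from h import *
a=save("top","pics/t4.png");b=save("side","pics/s4.png")
a=a[130:270,340:500];b=b[130:250,260:370]
o=np.hstack([cv2.resize(i,(400,400),interpolation=3) for i in(a,b)])
cv2.imwrite("pics/c7.png",o[...,::-1])
E
```

```text
t: 12.9
tool_pos: [0.4117, -0.4836, 0.2632]
```

View pics/c7.png

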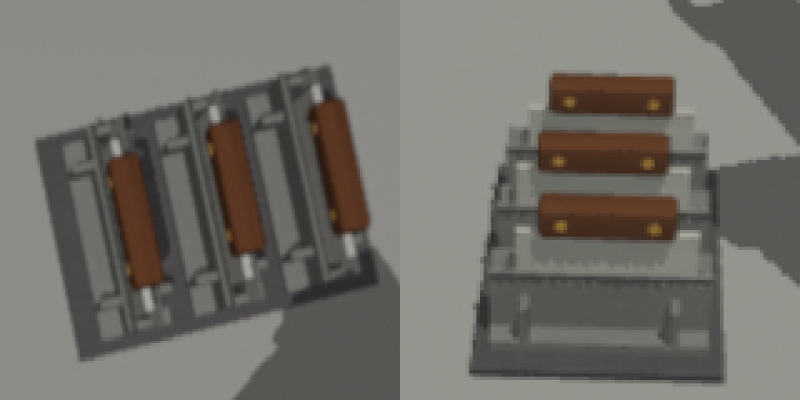

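All three bars are seated at equal height. I'll check the position along the slot numerically before handing in.

```bash
python3 - <<'E'
from h import *
def blobs(f):
    h=cv2.cvtColor(cv2.imread(f),cv2.COLOR_BGR2HSV)
    m=((h[...,0]<14)&(h[...,1]>120)&(h[...,1]<215)&(h[...,2]>35)&(h[...,2]<150)).astype(np.uint8)
    m[:145]=0;m[250:]=0;m[:,:300]=0;m[:,500:]=0
    return [cv2.minAreaRect(c)[0] for c in cv2.findContours(m,0,2)[0] if cv2.contourArea(c)>150]
T=sorted(blobs("pics/t4.png")); S=blobs("pics/s4.png"); print(T,S)
a=np.radians(12.7); ex=np.array([np.cos(a),np.sin(a)]); ey=np.array([-ex[1],ex[0]])
for p in T:
    q=onz("top",*p,.113)[:2]-[.5383,-.1565]; print("in free frame",q@ex,q@ey)
s=min(S,key=lambda p:p[1]) if S else None
if s: print(two(T[-1],s))
E
```

```text
[(393.7424621582031, 206.91844177246094), (433.8235778808594, 195.2941131591797), (474.8236083984375, 187.79409790039062)] [(317.5, 195.0), (316.5, 175.5), (318.0, 158.0)]
in free frame -0.0033377173278429442 0.16019893381862543
in free frame 0.0022640199697847915 0.0806327080813824
in free frame -0.0002080227550427941 0.0008582527925223565
(array([ 0.53773049, -0.15609829,  0.11194326]), np.float64(0.0007268124381394825))
```

The template is within 1 mm along and across the slot, its bar is at z = 0.112 (home), and the neighbours haven't moved.

```bash
python3 -c "
from station import *
print(hand_in())"
```

```text
the job is handed in; nothing more can be done
None
```

The template is standing fully home in the empty right-hand slot, released, and within about 1 mm of mid-slot both ways; the other two templates, the bolt and the nut were not touched, and the job is handed in, though no verdict came back.

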